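# Turn a rinsed cup over onto its drying peg

## Task

The plain metal cup standing open end up on the welding table has just been rinsed: put it upside down over the empty drying peg to drain. It cannot be turned over in one grip, so lay it on its side in the grey V-rest, let go of it there, take hold of it afresh, then lower it gently (do not drop it) over the peg until its mouth sits fully down on the stand's foot plate, and leave it there. Leave the other cup on its peg and the wrench, brush and block where they are.

Things in the scene. Friction and masses are not known exactly. Their poses are not given: they have to be found in the camera images.
- cup: the cup to turn over: plain aluminium tube closed at one end, 120 mm long, outside diameter 52 mm, wall 3 mm, inside diameter 46 mm, closed end 5 mm thick, about 0.15 to 0.3 kg, balance point about 53 mm from the closed end. Origin at the centre of the outside of its closed end; z runs along its axis towards the open mouth. It starts standing on the table, mouth up (z up)
- cup_mid (a point): point on the cup's axis halfway along it, 60 mm from either end
- cup_mouth (a point): centre of the cup's open mouth, level with its rim, 120 mm from the closed end along z
- v_rest: fixed V-rest for laying round parts on their side: grey 70 x 120 mm plate, 6 mm thick, with two 90-degree troughs of angle iron, each 20 mm long, centred 40 mm either side of the middle along its y axis (60 mm free between them), edges 47 mm above the table, 29 mm either side of the middle. Origin at the centre of its underside; y level along the trough, z up
- v_rest_axis (a point): where the middle of a 52 mm round lying in the V-rest comes to be: on the line of the trough, above the V-rest's centre, 59 mm above the table
- free_stand: fixed drying stand whose peg is empty: 90 x 90 mm steel foot plate, 10 mm thick, with a solid upright round peg in its centre, 42 mm in diameter, 75 mm tall above the plate (tip 85 mm above the table), its top edge bevelled 2 mm. Origin at the centre of its underside, on the table; z up
- free_stand_foot (a point): centre of the empty stand's foot plate, on its upper face (10 mm above the table), where the mouth of a seated cup rests
- free_stand_tip (a point): centre of the top of the empty peg, 85 mm above the table
- used_stand: a second fixed stand of the same kind and size, whose peg already carries a drying cup. Origin at the centre of its underside
- dry_cup: the cup already drying upside down on the second stand (same size as the other cup; its closed top is 130 mm above the table): leave it. Origin at the centre of its mouth, z up towards its closed end
- wrench: loose steel wrench, about 180 mm long and 7 mm thick, lying on the table, to be left alone
- wire_brush: loose wooden-handled hand brush, about 200 mm long, lying on the table, to be left alone
- square_block: loose dark steel block, 50 x 50 x 30 mm, to be left alone; origin at the centre of its underside

How it is judged:
By the outcome, as a careful person would: the job done as asked, in the order asked, and still so for the second after the job is handed in, with the robot touching nothing.
It also fails if it takes over 67 s, if anything falls off the work surface, if the arm or the gripper's body presses on something with over 40 N, if the wrist force passes 120 N, or if a joint passes its speed limit or range.

## Robot

A 7-joint arm with a two-finger parallel gripper is mounted at the origin on the work surface. World frame = base frame: x ahead of the robot, y to its left, z up, the work surface at z = 0. Lengths are in m, angles in rad, forces in N, time in s.
With the tool pointing down it reaches from about 0.35 to 0.9 m from the base axis. Payload 19.9 kg.
Tool frame: the origin (TCP) lies at the very end of the fingers, on their centre line; the grasp point (between the pads) lies 19 mm behind it; z points along the fingers, y is the line along which they close (so a half turn about z gives the same grasp; the last joint's range is limited). The gripper opens to 94 mm and grips with 3 to 60 N. Pads are 16 mm wide; open, the fingers measure 119 mm over their backs; the gripper's body (75 mm by 177 mm) begins 78 mm behind the grasp point.
Start: joints at [-0.042, 0.417, -0.01, 1.614, 0.005, 1.111, -0.053], TCP at [0.625, 0, 0.205] pointing down, gripper open.
Joint ranges: [-2.81, 2.81], [-0.39, 2.02], [-1.27, 1.25], [0.06, 2.57], [-1.19, 4.33], [0.19, 2], [-2.82, 2.82]. Speed limits (rad/s): [1.89, 1.89, 2.39, 2.39, 3.01, 3.01, 3.01].

## Interface

Orientations are given as [roll, pitch, yaw] about the fixed x, y, z axes, in that order (R = Rz(yaw) Ry(pitch) Rx(roll)).
In Python, from rig import arm gives the robot as it stands.
- The arm moves only by the tool step_arm, never from a script. Its argument "rows" is a list of rows, each an object with "linear": the shift along the tool's x, y, z in units of 1 m (1.0 is 1 m), a list of three; "twist": the turn about the tool's z in units of 120 degrees (1.0 is 120 degrees). In form: [{"linear": [tx, ty, tz], "twist": twist}, ...]. A call has 1 to 10 rows; each row shifts and turns the commanded pose from where the row before left it, along the tool's axes as they then stand; what a row does not reach is not made up. A row lasts 1/8 s, in which the tool goes at most 62.5 mm and 10.7 degrees, less where a joint would pass 70% of its speed; a pose out of reach is approached as far as the arm can. A call with a number of a shift or a turn outside -1 to 1 is refused whole. A call with a gripper value outside its range is refused whole. "claw" is the opening, from 0 (shut) to 1 (fully open), set as the call begins (left out, the last holds). The fingers move at their own pace and stop on an object; "newtons" is the grip in N (left out, the last holds). Time passes only in rows, so rows that do not move let the fingers close. It gives the time, the measured TCP pose, the force, the opening and the grip force at its end, in the units of the state.
- arm.observe(): the state, without advancing time (a new reading comes with each control period).
- arm.get_image(name): name is "scene" or "side" or "wrist"; returns (picture, depth): 420x560x3 uint8, red, green, blue; 420x560 float32, m along the optical axis (not along the pixel's ray), 0 where there is no reading.
- arm.camera_params(name): a dict with "intrinsics" (3x3 intrinsics, pixels), "eye" and "orientation" of the camera in the world. Camera axes: x right, y down, z forward; pixel columns grow to the right and rows downward; lengths in m; the calibration is good to about 2 mm. A picture is of the moment at which its call begins: read the wrist's pose just before it. camera_params takes no time and is no camera call; for the wrist camera it gives the pose at the moment of the call.
- arm.close_job(): hands the job in; it is judged then, once.
Trained networks look in the newest picture that a camera, given by its name, has taken for a name from the list of things; names that differ only in an ending like _2 or _b are one class to them, and where a whole thing is asked for, a point or a joint stands for the part that bears it (a point fixed in the world has none). Each returns a list of dicts, best first, with "confidence" (0 to 1); they miss things now and then, are a little off and sometimes report something else, mostly with a low value. They report only what shows in the picture. A call takes as long as a camera call.
- arm.search_frame(label, camera): "at" ([column, row] in pixels, amid what is visible of it).
- arm.place_of(label, camera): "at" ([column, row] in pixels: a listed point, or the origin of a listed thing).
The state is a dict: "t": time; "qpos": joint angles; "qvel": joint speeds; "tau": joint torques, N m; "eef_pos": TCP position; "tcp_rot": TCP orientation; "wrist_force": force on the tool from outside, world axes, zero at the start; "ft_torque": the same for the moment, N m; "width": finger opening in m; "grip_force": force on a finger pad.
Only numpy, scipy, OpenCV 4.12 (cv2) and the standard library are available. Lean on these libraries where they do the work, as an engineer would, in place of code of your own. Each camera call takes 0.05 s, during which the arm holds its last target. There are 200 camera calls.

## Working session

There is one attempt and no reset: what is moved stays moved. The work goes in short steps, Python scripts to look and compute and a tool call to move; the robot and the scene stay as the last step left them, time stands still between calls to the robot, and variables do not carry over. Pictures are saved under pics/ and viewed, at most 10 in all, crops included, and the job is handed in when it is done.

Besides the shell and the picture viewer there is one more tool, called after "Emit:" by a JSON object that holds its "fn" and its "kwargs", one argument or row to a line. step_arm: Moves the arm, as the interface text tells. Shifts and turns lie within -1 to 1; 1 stands for 1 m of shift or 120 degrees of turn. Its arguments: {"type":"object","properties":{"rows":{"type":"array","items":{"type":"object","properties":{"linear":{"type":"array","items":{"type":"number"}},"twist":{"type":"number"}}}},"claw":{"type":"number"},"newtons":{"type":"number"}},"required":["rows"]}

```bash
mkdir -p pics; cat > h.py <<'E'
from rig import arm
import numpy as np, cv2
def cam(n):
    p=arm.camera_params(n); R=np.array(p["orientation"],float)
    if R.shape!=(3,3):
        from scipy.spatial.transform import Rotation as Ro
        R=(Ro.from_euler('xyz',R) if R.size==3 else Ro.from_quat(R)).as_matrix()
    return np.array(p["intrinsics"]),np.array(p["eye"]),R
def ray(c,px):
    K,e,R=c; d=R@np.linalg.solve(K,[px[0],px[1],1]); return e,d
def atz(c,px,z):
    e,d=ray(c,px); return e+d*(z-e[2])/d[2]
def tri(obs):
    A=np.zeros((3,3));b=np.zeros(3)
    for c,px in obs:
        e,d=ray(c,px); d=d/np.linalg.norm(d); P=np.eye(3)-np.outer(d,d); A+=P;b+=P@e
    x=np.linalg.solve(A,b)
    return x
def cloud(c,D):
    K,e,R=c; v,u=np.nonzero(D>0); z=D[v,u]
    return (np.linalg.inv(K)@np.stack([u*z,v*z,z])).T@R.T+e
def shot(n,f=None):
    c=cam(n); im,D=arm.get_image(n)
    if f: cv2.imwrite(f"pics/{f}.png",im[:,:,::-1])
    return c,im,D
def proj(c,p):
    K,e,R=c; q=K@(R.T@(np.array(p)-e)); return q[:2]/q[2]
E
cat > a.py <<'E'
from h import *
np.set_printoptions(precision=4,suppress=True)
print(arm.camera_params("scene")["orientation"], arm.observe()["tcp_rot"])
C={n:shot(n,n+"0")[0] for n in("scene","side","wrist")}
for l in "cup_mid cup_mouth v_rest v_rest_axis free_stand_tip free_stand_foot used_stand dry_cup wrench wire_brush square_block".split():
    o=[]
    for n in ("scene","side"):
        r=arm.place_of(l,n)
        if r: print(l,n,[(np.round(x["at"]),round(x["confidence"],2)) for x in r[:2]]); o.append((C[n],r[0]["at"]))
    if len(o)==2:
        x=tri(o); print("   ->",x,[np.round(proj(c,x)-p) for c,p in o])
a=cv2.imread("pics/scene0.png");b=cv2.imread("pics/side0.png")
cv2.imwrite("pics/both0.png",cv2.resize(np.vstack([a,b]),None,fx=.7,fy=.7))
E
python3 a.py
```

```text
[-2.2132 -0.0221  0.6991] [-3.1403  0.0001  1.5708]
cup_mid scene [(array([321., 222.]), 0.94), (array([303., 151.]), 0.48)]
cup_mid side [(array([310., 211.]), 0.69), (array([246., 248.]), 0.32)]
   -> [0.6338 0.0335 0.0634] [array([ 0., -1.]), array([0., 1.])]
cup_mouth side [(array([306., 191.]), 0.96)]
v_rest scene [(array([261., 208.]), 0.83), (array([163., 299.]), 0.38)]
v_rest side [(array([243., 245.]), 0.78)]
   -> [0.4461 0.0459 0.0053] [array([ 1., -2.]), array([1., 2.])]
v_rest_axis scene [(array([260., 189.]), 0.9)]
v_rest_axis side [(array([244., 232.]), 0.85)]
   -> [0.448  0.0384 0.0661] [array([ 0., -1.]), array([0., 1.])]
free_stand_tip scene [(array([360., 156.]), 0.93), (array([262., 211.]), 0.52)]
free_stand_tip side [(array([246., 157.]), 0.87), (array([244., 248.]), 0.64)]
   -> [0.5679 0.3013 0.0906] [array([-1.,  1.]), array([-0., -1.])]
free_stand_foot scene [(array([360., 182.]), 0.9)]
free_stand_foot side [(array([247., 177.]), 0.93)]
   -> [0.5732 0.3192 0.0009] [array([-0.,  0.]), array([-0., -0.])]
used_stand scene [(array([163., 301.]), 0.76)]
used_stand side [(array([330., 345.]), 0.94)]
   -> [ 0.5023 -0.2991  0.001 ] [array([ 1., -1.]), array([1., 1.])]
dry_cup scene [(array([164., 296.]), 0.83)]
dry_cup side [(array([333., 342.]), 0.6), (array([243., 231.]), 0.4)]
   -> [ 0.5072 -0.3005  0.0161] [array([-0.,  0.]), array([-0., -0.])]
wrench scene [(array([388., 232.]), 0.9)]
wrench side [(array([319., 189.]), 0.85)]
   -> [0.7383 0.1681 0.0052] [array([-0.,  0.]), array([-0., -0.])]
wire_brush scene [(array([300., 326.]), 0.63)]
wire_brush side [(array([388., 268.]), 0.95)]
   -> [ 0.7403 -0.1767  0.0053] [array([-0.,  0.]), array([-0., -0.])]
square_block scene [(array([299., 148.]), 0.6), (array([320., 242.]), 0.19)]
square_block side [(array([166., 187.]), 0.88), (array([249., 155.]), 0.2)]
   -> [0.3328 0.3522 0.0168] [array([ 1., -1.]), array([0., 2.])]
```

View pics/both0.png

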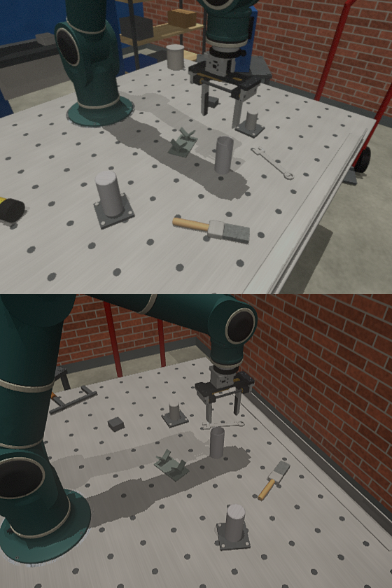

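```bash
cat > b.py <<'E'
from h import *
from scipy.optimize import least_squares
np.set_printoptions(precision=4,suppress=True)
def circ(P,x0,r=None):
    f=(lambda q:np.hypot(*(P[:,:2]-q[:2]).T)-r)
    return least_squares(f,x0,loss="soft_l1",f_scale=.001)
T={}
for n in("scene","side","wrist"):
    c,im,D=shot(n); P=cloud(c,D); T[n]=P
    print(n,D.min(),np.median(D))
    for nm,x,r,z0,z1 in (("cup",(.634,.034),.026,.02,.112),("peg",(.571,.31),.021,.02,.078),("dry",(.505,-.3),.026,.02,.12)):
        m=(np.hypot(P[:,0]-x[0],P[:,1]-x[1])<.05)
        Q=P[m&(P[:,2]>z0)&(P[:,2]<z1)]
        if len(Q)>30:
            s=circ(Q,x,r); top=np.percentile(P[m&(P[:,2]<.16)][:,2],98)
            print(nm,len(Q),s.x,"res",np.median(abs(s.fun)),"top",top)
A=np.vstack(list(T.values()))
S=1500;g=np.zeros((240,240))
m=(abs(A[:,0]-.447)<.08)&(abs(A[:,1]-.042)<.08)&(A[:,2]<.08)&(A[:,2]>-.01)
B=A[m]
iu=((B[:,0]-.367)*S).astype(int);iv=((B[:,1]+.038)*S).astype(int)
np.maximum.at(g,(239-iv.clip(0,239),iu.clip(0,239)),B[:,2]+.01)
v=cv2.applyColorMap((g*2800).clip(0,255).astype(np.uint8),cv2.COLORMAP_JET)
w=cv2.imread("pics/wrist0.png")
out=np.zeros((480,800+240,3),np.uint8);out=np.hstack([cv2.resize(v,(420,420),interpolation=0),cv2.resize(w,(380,285)) if 0 else cv2.copyMakeBorder(cv2.resize(w,(380,285)),0,135,0,0,0)])
cv2.imwrite("pics/v1.png",out)
B=B[B[:,2]>.035]; print(len(B),B.mean(0)); r=cv2.minAreaRect((B[:,:2]*1000).astype(np.float32)); print(r)
E
python3 b.py
```

```text
scene 0.0 0.99979985
cup 908 [0.6281 0.0353] res 0.0007560901390296932 top 0.11903020860820714
peg 284 [0.5715 0.3065] res 0.0007428093404491173 top 0.08219925083641556
dry 1159 [ 0.5024 -0.3021] res 0.00043947775568378353 top 0.13062136290767645
side 0.0 1.1615697
cup 635 [0.6313 0.035 ] res 0.0011097448961972338 top 0.1198802691877808
peg 225 [0.5755 0.3063] res 0.0009791813958801403 top 0.08272480757556851
dry 700 [ 0.5056 -0.3016] res 0.00049788171646197 top 0.13197928117489618
wrist 0.0 0.3709438
cup 1522 [0.6275 0.0399] res 0.0006410527534493494 top 0.12169961836771895
dry 454 [ 0.5018 -0.3012] res 0.0003894401593546471 top 0.03739756292535831
1970 [0.4413 0.0469 0.0426]
((447.4287414550781, 44.92272186279297), (61.65196228027344, 104.669677734375), 19.924484252929688)
```

View pics/v1.png

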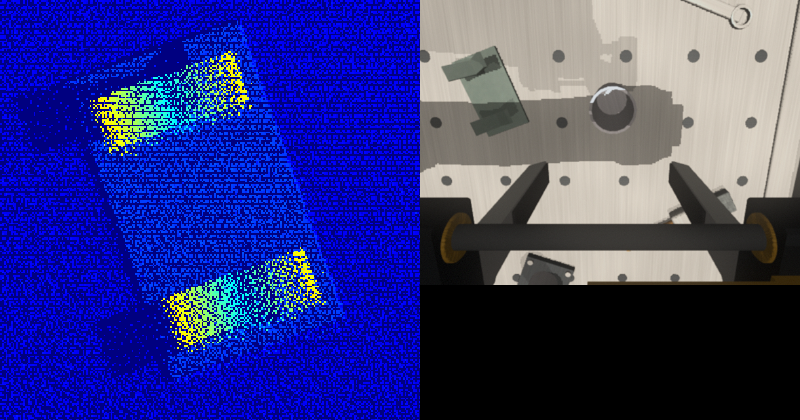

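Emit:
{"fn": "step_arm", "kwargs": {
  "rows": [
    {"linear": [0.037,0.004,0],"twist": 0},
    {"linear": [0,0,0],"twist": -0.0833},
    {"linear": [0,0,0],"twist": -0.0833},
    {"linear": [0,0,0.04],"twist": 0},
    {"linear": [0,0,0],"twist": 0}
  ],
  "claw": 1
}}

```text
t: 2.02
eef_pos: [0.6275, 0.0367, 0.1633]
tcp_rot: [-3.137, -0.001, 1.919]
wrist_force: [-0.2, -0.2, -0.1]
width: 0.0939
grip_force: 0.0
```

Directions confirmed. Descend and grip.

Emit:
{"fn": "step_arm", "kwargs": {
  "rows": [
    {"linear": [0,0.001,0.05],"twist": 0},
    {"linear": [0,0,0.05],"twist": 0},
    {"linear": [0,0,0.022],"twist": 0},
    {"linear": [0,0,0],"twist": 0},
    {"linear": [0,0,0],"twist": 0}
  ]
}}

```text
t: 2.65
eef_pos: [0.6311, 0.0374, 0.0454]
tcp_rot: [3.14, 0.001, 1.92]
wrist_force: [-0.6, 0.9, 0.2]
width: 0.0939
grip_force: 0.0
```

Emit:
{"fn": "step_arm", "kwargs": {
  "rows": [
    {"linear": [0,0,0],"twist": 0},
    {"linear": [0,0,0],"twist": 0},
    {"linear": [0,0,0],"twist": 0},
    {"linear": [0,0,0],"twist": 0},
    {"linear": [0,0,0],"twist": 0},
    {"linear": [0,0,0],"twist": 0}
  ],
  "claw": 0.3,
  "newtons": 12
}}

```text
t: 3.4
eef_pos: [0.6298, 0.0373, 0.0434]
tcp_rot: [-3.141, -0.0, 1.92]
wrist_force: [-0.7, -0.3, 1.6]
width: 0.0525
grip_force: 12.0
```

Emit:
{"fn": "step_arm", "kwargs": {
  "rows": [
    {"linear": [0,0,-0.03],"twist": 0},
    {"linear": [0,0,-0.03],"twist": 0},
    {"linear": [0,0,-0.02],"twist": 0},
    {"linear": [0.02,-0.048,0],"twist": 0},
    {"linear": [0.02,-0.048,0],"twist": 0},
    {"linear": [0.02,-0.048,0],"twist": 0},
    {"linear": [0.01,-0.025,0],"twist": 0},
    {"linear": [0,0,0],"twist": 0},
    {"linear": [0,0,0],"twist": 0}
  ]
}}

```text
t: 4.53
eef_pos: [0.4479, 0.0453, 0.1236]
tcp_rot: [3.141, 0.0, 1.92]
wrist_force: [0.3, 0.3, -2.7]
width: 0.0524
grip_force: 12.0
```

```bash
cat > c.py <<'E'
import sys
from h import *
a=shot("scene")[1];b=shot("side")[1];s=arm.observe();print(s["eef_pos"],s["wrist_force"])
x,y,u,v=map(int,sys.argv[2:6])
f=lambda i,x,y:cv2.resize(i[max(y-90,0):y+90,max(x-90,0):x+90,::-1],(400,400))
cv2.imwrite(f"pics/{sys.argv[1]}.png",np.hstack([f(a,x,y),f(b,u,v)]))
E
python3 c.py hold 260 170 244 200
```

```text
[0.44792298 0.0453408  0.12335106] [-0.42689514  0.42853487 -1.06606547]
```

View pics/hold.png

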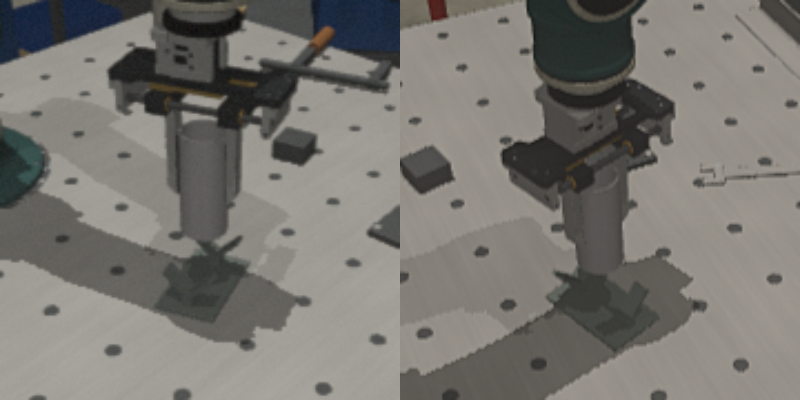

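Emit:
{"fn": "step_arm", "kwargs": {
  "rows": [
    {"linear": [0,0,0.02],"twist": 0},
    {"linear": [0,0,0.02],"twist": 0},
    {"linear": [0,0,0.012],"twist": 0},
    {"linear": [0.005,0,0],"twist": 0},
    {"linear": [0.008,0,0],"twist": 0},
    {"linear": [0.008,0,0],"twist": 0},
    {"linear": [0.008,0,0],"twist": 0},
    {"linear": [0,0,0],"twist": 0}
  ],
  "newtons": 10
}}

```text
t: 5.62
eef_pos: [0.4371, 0.0735, 0.0716]
tcp_rot: [3.141, -0.0, 1.921]
wrist_force: [-0.7, 0.1, -1.9]
width: 0.0522
grip_force: 10.0
```

Emit:
{"fn": "step_arm", "kwargs": {
  "rows": [
    {"linear": [0.008,0,0],"twist": 0},
    {"linear": [0.008,0,0],"twist": 0},
    {"linear": [0.008,0,0.001],"twist": 0},
    {"linear": [0.008,0,0.003],"twist": 0},
    {"linear": [0.007,0,0.004],"twist": 0},
    {"linear": [0.007,0,0.005],"twist": 0},
    {"linear": [0,0,0],"twist": 0}
  ]
}}

```text
t: 6.5
eef_pos: [0.4212, 0.1164, 0.058]
tcp_rot: [-3.141, -0.0, 1.921]
wrist_force: [-0.3, -0.4, -1.9]
width: 0.052
grip_force: 10.0
```

```bash
python3 c.py tilt 270 170 244 200
```

```text
[0.42158777 0.11588181 0.05836399] [ 0.13434946  0.17844288 -2.06402392]
```

View pics/tilt.png

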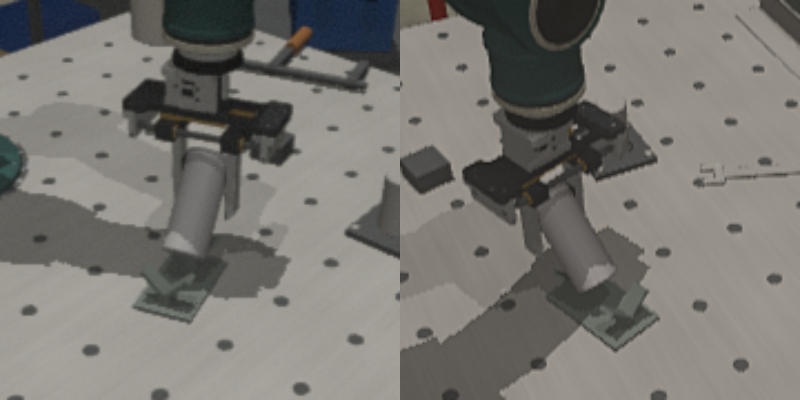

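Emit:
{"fn": "step_arm", "kwargs": {
  "rows": [
    {"linear": [0,0,-0.015],"twist": 0},
    {"linear": [0,0,-0.015],"twist": 0},
    {"linear": [-0.03,0,0],"twist": 0},
    {"linear": [-0.03,0,0],"twist": 0},
    {"linear": [-0.022,0,0],"twist": 0},
    {"linear": [-0.01,0,0.01],"twist": 0},
    {"linear": [0,0,0.01],"twist": 0},
    {"linear": [0,0,0.005],"twist": 0},
    {"linear": [0,0,0],"twist": 0}
  ]
}}

```text
t: 7.72
eef_pos: [0.4525, 0.0301, 0.063]
tcp_rot: [-3.141, -0.0, 1.921]
wrist_force: [-1.7, 0.7, -1.4]
width: 0.0522
grip_force: 10.0
```

Emit:
{"fn": "step_arm", "kwargs": {
  "rows": [
    {"linear": [0.003,0,0.002],"twist": 0},
    {"linear": [0.003,0,0.002],"twist": 0},
    {"linear": [0.004,0,0.003],"twist": 0},
    {"linear": [0.004,0,0.004],"twist": 0},
    {"linear": [0.003,0,0.004],"twist": 0},
    {"linear": [0.003,0,0.004],"twist": 0},
    {"linear": [0.002,0,0.003],"twist": 0},
    {"linear": [0,0,0],"twist": 0}
  ]
}}

```text
t: 8.72
eef_pos: [0.4453, 0.0501, 0.0412]
tcp_rot: [-3.141, -0.0, 1.92]
wrist_force: [-1.4, -1.2, -0.1]
width: 0.0517
grip_force: 10.0
```

```bash
python3 c.py lay 270 190 244 220
```

```text
[0.44539516 0.0499302  0.04140799] [-1.30619504 -0.84167306 -1.0545796 ]
```

View pics/lay.png

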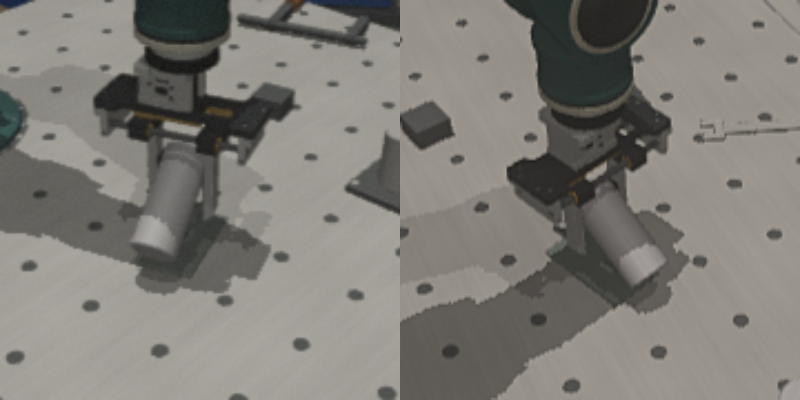

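```bash
cat > d.py <<'E'
# fit cup axis in the tool's x-z plane: angle th (90 = level), distance s of pivot from closed end, sign of mouth
import sys
from h import *
from scipy.optimize import least_squares
def fit(th0=60,mouth=1,s0=.062,quiet=0):
    o=arm.observe(); p=np.array(o["eef_pos"]); yaw=o["tcp_rot"][2]
    ex=np.array([np.cos(yaw),np.sin(yaw),0]); ey=np.array([np.sin(yaw),-np.cos(yaw),0])
    g=p+[0,0,.019]; Q=[]
    for n in("scene","side"):
        c,im,D=shot(n); P=cloud(c,D)-g
        L=np.stack([P@ex,P@ey,P[:,2]],1)
        Q.append(L[(abs(L[:,1])<.0245)&(np.hypot(L[:,0],L[:,2])<.14)&(P[:,2]+g[2]>.012)&(L[:,2]<.075)])
    Q=np.vstack(Q)
    def sd(q):
        a=np.radians(q[0]);d=np.array([mouth*np.sin(a),0,np.cos(a)])  # towards mouth; th=0 mouth up,180 mouth down
        X=Q-[0,q[2],0]-np.array([-d[2],0,d[0]])*q[3]
        t=X@d; r=np.linalg.norm(X-np.outer(t,d),axis=1); t=t+q[1]
        return np.maximum(np.maximum(r-.026,-t),t-.12)
    f=lambda q:np.append(sd(q)*1000,[(q[3])*300,(q[1]-s0)*100])
    b=min((least_squares(f,[t,s0,0,0],loss="cauchy",f_scale=1.,x_scale=[5,.01,.005,.005]) for t in th0+np.array([-25,0,25.])),key=lambda s:s.cost)
    print("angle %.1f s %.4f dy %.4f dn %.4f"%tuple(b.x),"inl",np.mean(abs(b.fun)<1.5),len(Q),"tcp",np.round(p,4),"F",np.round(o["wrist_force"],1))
if __name__=="__main__": fit(*map(float,sys.argv[1:]))
E
python3 d.py 60 1 .062
```

```text
angle 55.5 s 0.0814 dy -0.0008 dn 0.0325 inl 0.5977842003853564 2074 tcp [0.4454 0.0499 0.0414] F [-1.3 -0.8 -1.1]
```

```bash
sed -i 's/(q\[3\])\*300/q[3]*5000/; s/(q\[1\]-s0)\*100/(q[1]-s0)*1000/' d.py; python3 d.py 60 1 .062; python3 - <<'E'
from h import *
c,im,D=shot("scene");d,im2,D2=shot("side")
f=lambda i,x,y:cv2.resize(i[y-50:y+50,x-50:x+50,::-1],(400,400),interpolation=cv2.INTER_CUBIC)
o=[]
for n,q in(("scene",c),("side",d)):
    for l in("cup","cup_mid","cup_mouth"):
        r=arm.place_of(l,n); print(n,l,[(np.round(x["at"]),round(x["confidence"],2)) for x in r[:2]])
cv2.imwrite("pics/z.png",np.hstack([f(im,255,190),f(im2,250,230)]))
E
```

```text
angle 55.3 s 0.0813 dy -0.0003 dn 0.0326 inl 0.5767554479418886 2063 tcp [0.4454 0.0499 0.0415] F [-0.7 -0.5 -1. ]
scene cup [(array([252., 214.]), 0.89)]
scene cup_mid [(array([254., 191.]), 0.91)]
scene cup_mouth [(array([267., 169.]), 0.77)]
side cup [(array([266., 254.]), 0.78)]
side cup_mid [(array([254., 237.]), 0.95), (array([391., 268.]), 0.53)]
side cup_mouth [(array([233., 214.]), 0.94), (array([242., 248.]), 0.31)]
```

View pics/z.png

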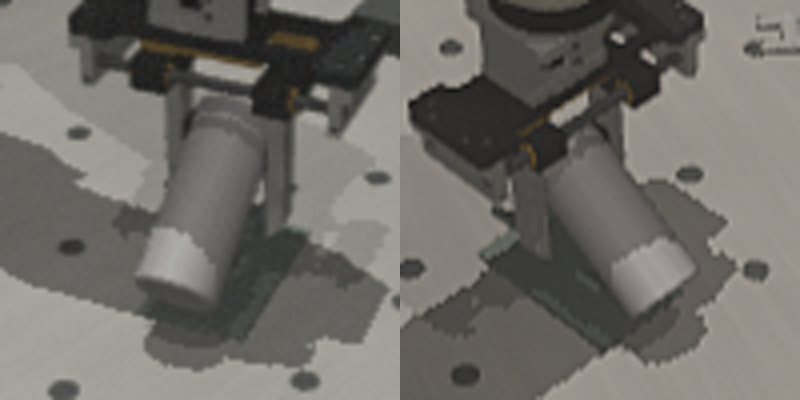

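```bash
cat > e.py <<'E'
from h import *
np.set_printoptions(precision=4,suppress=True)
C={n:shot(n)[0] for n in("scene","side")}
o=arm.observe();p=np.array(o["eef_pos"]);yaw=o["tcp_rot"][2];print("tcp",p,np.array(o["wrist_force"]))
R=np.array([[np.cos(yaw),np.sin(yaw),0],[np.sin(yaw),-np.cos(yaw),0],[0,0,1]])
for l in("cup","cup_mid","cup_mouth"):
    ob=[(C[n],r[0]["at"]) for n in C for r in [arm.place_of(l,n)] if r]
    if len(ob)==2:
        x=tri(ob);print(l,x,"tool-rel to grasp pt",R@(x-p-[0,0,.019]),"V-frame",(R@(x-[.447,.045,0]))[:2], [np.round(proj(c,x)-q,1) for c,q in ob])
E
python3 e.py
```

```text
tcp [0.4454 0.05   0.0414] [-2.0787 -0.8352 -1.5199]
cup [ 0.4781 -0.0359  0.0425] tool-rel to grasp pt [-0.0919  0.0014 -0.0179] V-frame [-0.0866  0.0016] [array([-0.1,  0.2]), array([-0.1, -0.2])]
cup_mid [0.4574 0.0108 0.0775] tool-rel to grasp pt [-0.0409 -0.0022  0.0171] V-frame [-0.0357 -0.002 ] [array([ 0.2, -0.3]), array([0.1, 0.3])]
cup_mouth [0.4407 0.0665 0.113 ] tool-rel to grasp pt [0.0172 0.0012 0.0526] V-frame [0.0224 0.0015] [array([-0.1,  0.1]), array([-0. , -0.1])]
```

Emit:
{"fn": "step_arm", "kwargs": {
  "rows": [
    {"linear": [0.004,0,-0.007],"twist": 0},
    {"linear": [0.006,0,-0.007],"twist": 0},
    {"linear": [0.008,0,0],"twist": 0},
    {"linear": [0.008,0,0],"twist": 0},
    {"linear": [0.008,0,0],"twist": 0},
    {"linear": [0.008,0,0],"twist": 0},
    {"linear": [0.008,0,0],"twist": 0},
    {"linear": [0.006,0,0],"twist": 0},
    {"linear": [0,0,0],"twist": 0}
  ],
  "newtons": 15
}}

```text
t: 10.95
eef_pos: [0.4262, 0.1031, 0.0555]
tcp_rot: [3.142, -0.0, 1.92]
wrist_force: [0.7, 0.9, -2.0]
width: 0.052
grip_force: 15.0
```

```bash
python3 e.py
```

```text
tcp [0.4264 0.1025 0.0554] [-0.0527 -0.5037 -3.0515]
cup [0.4989 0.0245 0.189 ] tool-rel to grasp pt [-0.0981  0.0415  0.1146] V-frame [-0.037   0.0417] [array([ 14.3, -41.7]), array([16.6, 38.4])]
cup_mid [0.4407 0.0678 0.0867] tool-rel to grasp pt [-0.0375  0.0016  0.0122] V-frame [0.0236 0.0019] [array([ 0.6, -1. ]), array([0.3, 1.1])]
cup_mouth [0.4239 0.122  0.1256] tool-rel to grasp pt [0.0192 0.0044 0.0512] V-frame [0.0803 0.0047] [array([ 0.4, -0.7]), array([0.2, 0.8])]
```

Emit:
{"fn": "step_arm", "kwargs": {
  "rows": [
    {"linear": [0,0,-0.015],"twist": 0},
    {"linear": [0,0,-0.015],"twist": 0},
    {"linear": [0.02,0,0],"twist": 0},
    {"linear": [0.02,0,0],"twist": 0},
    {"linear": [0.01,0,0],"twist": 0},
    {"linear": [0,0,0.01],"twist": 0},
    {"linear": [0,0,0.01],"twist": 0},
    {"linear": [0,0,0],"twist": 0}
  ]
}}

```text
t: 12.35
eef_pos: [0.4088, 0.1489, 0.0644]
tcp_rot: [-3.14, 0.0, 1.919]
wrist_force: [0.5, 0.4, -2.3]
width: 0.0518
grip_force: 15.0
```

Emit:
{"fn": "step_arm", "kwargs": {
  "rows": [
    {"linear": [0,0,0.008],"twist": 0},
    {"linear": [0,0,0.008],"twist": 0},
    {"linear": [0,0,0.008],"twist": 0},
    {"linear": [0,0,0.008],"twist": 0},
    {"linear": [0,0,0.006],"twist": 0},
    {"linear": [0,0,0.006],"twist": 0},
    {"linear": [0,0,0.004],"twist": 0},
    {"linear": [0,0,0],"twist": 0}
  ],
  "newtons": 8
}}

```text
t: 13.35
eef_pos: [0.4092, 0.1495, 0.0172]
tcp_rot: [-3.141, 0.0, 1.92]
wrist_force: [-0.5, -1.2, -0.7]
width: 0.052
grip_force: 8.0
```

```bash
python3 e.py;python3 c.py lev 280 180 244 210
```

```text
tcp [0.4092 0.1494 0.0175] [-0.359  -1.2652 -1.1629]
cup [0.4456 0.0581 0.0568] tool-rel to grasp pt [-0.0983  0.003   0.0203] V-frame [0.0128 0.0031] [array([-1.5,  2.4]), array([-0.7, -2.8])]
cup_mid [0.4248 0.1178 0.053 ] tool-rel to grasp pt [-0.0351  0.0038  0.0165] V-frame [0.076 0.004] [array([-0.6,  1. ]), array([-0.3, -1.1])]
cup_mouth [0.4073 0.1815 0.0718] tool-rel to grasp pt [0.0308 0.0091 0.0354] V-frame [0.1418 0.0093] [array([ 1. , -1.7]), array([0.4, 1.9])]
[0.40922146 0.14960176 0.01749581] [-0.96039394 -1.57937871 -0.25262544]
```

View pics/lev.png

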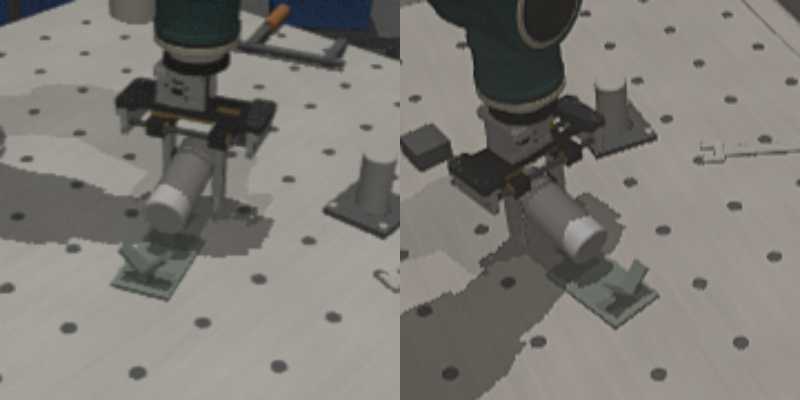

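Emit:
{"fn": "step_arm", "kwargs": {
  "rows": [
    {"linear": [0,0,0.004],"twist": 0},
    {"linear": [0,0,0.003],"twist": 0},
    {"linear": [0,0,0],"twist": 0}
  ]
}}

```text
t: 14.22
eef_pos: [0.4092, 0.1498, 0.0102]
tcp_rot: [-3.141, -0.0, 1.92]
wrist_force: [-2.1, 0.9, -0.1]
width: 0.0519
grip_force: 8.0
```

Emit:
{"fn": "step_arm", "kwargs": {
  "rows": [
    {"linear": [0,0,-0.02],"twist": 0},
    {"linear": [0,0,-0.02],"twist": 0},
    {"linear": [0,0,-0.005],"twist": 0},
    {"linear": [-0.015,0,0],"twist": 0},
    {"linear": [-0.015,0,0],"twist": 0},
    {"linear": [-0.015,0,0],"twist": 0},
    {"linear": [-0.004,0,0],"twist": 0},
    {"linear": [0,0,0.012],"twist": 0},
    {"linear": [0,0,0.012],"twist": 0},
    {"linear": [0,0,0],"twist": 0}
  ],
  "newtons": 15
}}

```text
t: 15.48
eef_pos: [0.425, 0.1038, 0.0302]
tcp_rot: [-3.139, -0.0, 1.92]
wrist_force: [0.2, -0.1, -2.7]
width: 0.0518
grip_force: 15.0
```

```bash
python3 e.py; python3 d.py 85 1 .098
```

```text
tcp [0.4257 0.1039 0.0312] [ 0.5033  0.0061 -1.6295]
cup [0.4626 0.0175 0.0663] tool-rel to grasp pt [-0.0938  0.0051  0.0161] V-frame [-0.0312  0.0052] [array([-1. ,  1.5]), array([-0.5, -1.7])]
cup_mid [0.4429 0.062  0.0865] tool-rel to grasp pt [-0.0452  0.0018  0.0363] V-frame [0.0174 0.002 ] [array([ 0.6, -1. ]), array([0.3, 1.1])]
cup_mouth [0.4168 0.1276 0.094 ] tool-rel to grasp pt [ 0.0253 -0.0003  0.0438] V-frame [ 0.0879 -0.0001] [array([ 0.1, -0.2]), array([0.1, 0.3])]
angle 78.0 s 0.0922 dy -0.0003 dn 0.0377 inl 0.517799352750809 2161 tcp [0.4262 0.1037 0.0317] F [-0.2  0.2 -3.2]
```

Emit:
{"fn": "step_arm", "kwargs": {
  "rows": [
    {"linear": [0,0,-0.015],"twist": 0},
    {"linear": [0,0,-0.013],"twist": 0},
    {"linear": [-0.02,0,0],"twist": 0},
    {"linear": [-0.02,0,0],"twist": 0},
    {"linear": [-0.005,0,0],"twist": 0},
    {"linear": [0,0,0],"twist": 0},
    {"linear": [0,0,0.012],"twist": 0},
    {"linear": [0,0,0.01],"twist": 0},
    {"linear": [0,0,0.008],"twist": 0},
    {"linear": [0,0,0],"twist": 0}
  ]
}}

```text
t: 17.23
eef_pos: [0.4408, 0.0614, 0.0286]
tcp_rot: [-3.14, -0.0, 1.92]
wrist_force: [-1.1, -0.6, -2.0]
width: 0.052
grip_force: 15.0
```

Emit:
{"fn": "step_arm", "kwargs": {
  "rows": [
    {"linear": [0,0,0.005],"twist": 0},
    {"linear": [0,0,0.005],"twist": 0},
    {"linear": [0,0,0.004],"twist": 0},
    {"linear": [0,0,0.003],"twist": 0},
    {"linear": [0,0,0],"twist": 0}
  ],
  "newtons": 8
}}

```text
t: 17.85
eef_pos: [0.4412, 0.0613, 0.0122]
tcp_rot: [-3.141, -0.0, 1.92]
wrist_force: [-2.6, 0.2, -0.2]
width: 0.0518
grip_force: 8.0
```

```bash
python3 e.py; python3 d.py 85 1 .092
```

```text
tcp [0.4413 0.0612 0.0125] [-2.3435  0.0759  0.1956]
cup [ 0.48   -0.0361  0.0574] tool-rel to grasp pt [-0.1046  0.003   0.0259] V-frame [-0.0875  0.0033] [array([-1.1,  1.7]), array([-0.6, -1.9])]
cup_mid [0.4587 0.0288 0.0605] tool-rel to grasp pt [-0.0364  0.0052  0.0291] V-frame [-0.0192  0.0054] [array([-0.1,  0.1]), array([-0. , -0.2])]
cup_mouth [0.4936 0.0585 0.1825] tool-rel to grasp pt [-0.0205  0.0482  0.151 ] V-frame [-0.0033  0.0484] [array([ 11.9, -29.8]), array([10.3, 28.9])]
angle 79.9 s 0.0932 dy -0.0009 dn 0.0378 inl 0.6619488296135003 1835 tcp [0.4413 0.0612 0.0125] F [-2.  -1.5 -2. ]
```

Emit:
{"fn": "step_arm", "kwargs": {
  "rows": [
    {"linear": [0,0,0],"twist": 0},
    {"linear": [0,0,0],"twist": 0},
    {"linear": [0,0,0],"twist": 0},
    {"linear": [0,0,0],"twist": 0},
    {"linear": [0,0,-0.04],"twist": 0},
    {"linear": [0,0,-0.05],"twist": 0},
    {"linear": [0,0,-0.05],"twist": 0},
    {"linear": [0,0,0],"twist": 0}
  ],
  "claw": 1
}}

```text
t: 19.35
eef_pos: [0.4432, 0.0616, 0.1557]
tcp_rot: [3.136, 0.001, 1.92]
wrist_force: [-0.1, -0.7, -0.6]
width: 0.0942
grip_force: 0.0
```

```bash
python3 e.py; python3 c.py rel 260 190 250 220
```

```text
tcp [0.4414 0.0613 0.1525] [-0.3578  0.3486 -1.6793]
cup [ 0.479  -0.0317  0.064 ] tool-rel to grasp pt [-0.1003  0.0036 -0.1075] V-frame [-0.0831  0.0039] [array([-0.5,  0.8]), array([-0.2, -0.8])]
cup_mid [0.4526 0.0211 0.065 ] tool-rel to grasp pt [-0.0416 -0.0032 -0.1065] V-frame [-0.0244 -0.0029] [array([-2.1,  3.2]), array([-0.9, -3.7])]
cup_mouth [0.4312 0.0992 0.051 ] tool-rel to grasp pt [ 0.0391  0.0034 -0.1205] V-frame [0.0564 0.0037] [array([ 0.3, -0.5]), array([0.1, 0.6])]
[0.44117896 0.06129965 0.15199674] [-0.11568121  0.40578597 -0.10514475]
```

View pics/rel.png

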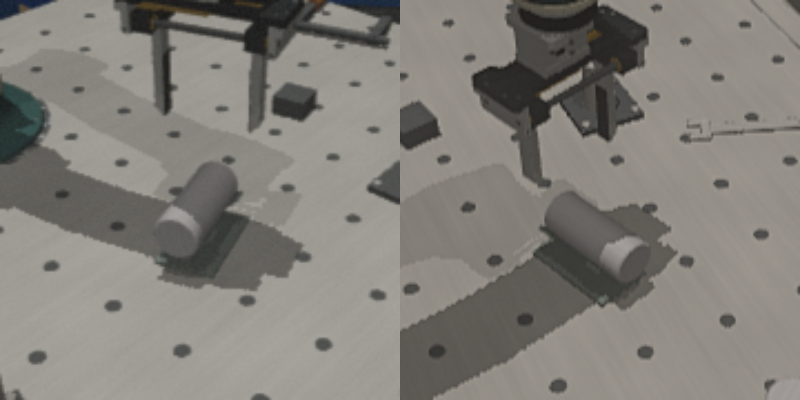

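```bash
cat > g.py <<'E'
from h import *
ex=np.array([-np.sin(np.radians(20)),np.cos(np.radians(20)),0]);ey=np.array([ex[1],-ex[0],0])
for n in("scene","side","wrist"):
    c,im,D=shot(n);P=cloud(c,D)-[.447,.045,0]
    L=np.stack([P@ex,P@ey,P[:,2]],1)
    Q=L[(L[:,2]>.06)&(L[:,2]<.095)&(abs(L[:,1])<.04)&(abs(L[:,0])<.15)]
    if len(Q)<50: continue
    print(n,len(Q),"y' %.4f %.4f"%tuple(np.percentile(Q[:,0],[1,99])),"top",np.percentile(Q[:,2],98))
    from scipy.optimize import least_squares
    T=Q[abs(Q[:,0]+.02)<.045]
    s=least_squares(lambda q:np.hypot(T[:,1]-q[0]-q[2]*(T[:,0]+.02),T[:,2]-q[1]-q[3]*(T[:,0]+.02))-.026,[0,.059,0,0],loss="soft_l1",f_scale=.001)
    print("  x' %.4f z %.4f slopes %.3f %.3f"%tuple(s.x))
E
python3 g.py
```

```text
scene 749 y' -0.0798 0.0398 top 0.08485402696466086
  x' -0.0019 z 0.0580 slopes 0.003 0.001
side 855 y' -0.0802 0.0394 top 0.08604892877882359
  x' 0.0013 z 0.0585 slopes 0.001 -0.002
wrist 9482 y' -0.0730 0.0430 top 0.08646701872661613
  x' -0.0016 z 0.0597 slopes 0.003 -0.000
```

Emit:
{"fn": "step_arm", "kwargs": {
  "rows": [
    {"linear": [-0.045,0,0],"twist": 0},
    {"linear": [-0.04,0,0],"twist": 0},
    {"linear": [0,0,0.04],"twist": 0},
    {"linear": [0,0,0.04],"twist": 0},
    {"linear": [0,0,0.031],"twist": 0},
    {"linear": [0,0,0],"twist": 0},
    {"linear": [0,0,0],"twist": 0}
  ]
}}

```text
t: 20.88
eef_pos: [0.471, -0.0185, 0.0425]
tcp_rot: [3.141, 0.0, 1.92]
wrist_force: [0.5, 0.2, 0.7]
width: 0.094
grip_force: 0.0
```

Emit:
{"fn": "step_arm", "kwargs": {
  "rows": [
    {"linear": [0,0,0],"twist": 0},
    {"linear": [0,0,0],"twist": 0},
    {"linear": [0,0,0],"twist": 0},
    {"linear": [0,0,0],"twist": 0},
    {"linear": [0,0,0],"twist": 0},
    {"linear": [0,0,0],"twist": 0}
  ],
  "claw": 0.3,
  "newtons": 7
}}

```text
t: 21.62
eef_pos: [0.4697, -0.0191, 0.0413]
tcp_rot: [-3.14, 0.0, 1.919]
wrist_force: [-4.4, -4.5, 3.7]
width: 0.0519
grip_force: 7.0
```

Emit:
{"fn": "step_arm", "kwargs": {
  "rows": [
    {"linear": [0.004,0,-0.012],"twist": 0},
    {"linear": [0.006,0,-0.014],"twist": 0},
    {"linear": [0.01,0,-0.014],"twist": 0},
    {"linear": [0.012,0,-0.014],"twist": 0},
    {"linear": [0.014,0,-0.014],"twist": 0},
    {"linear": [0.016,0,-0.01],"twist": 0},
    {"linear": [0.016,0,-0.008],"twist": 0},
    {"linear": [0.014,0,-0.004],"twist": 0},
    {"linear": [0,0,0],"twist": 0}
  ]
}}

```text
t: 22.75
eef_pos: [0.4387, 0.0689, 0.1315]
tcp_rot: [3.142, -0.0, 1.921]
wrist_force: [-0.4, 0.7, -2.9]
width: 0.0519
grip_force: 7.0
```

```bash
python3 e.py; python3 d.py 150 1 .012; python3 c.py sw 270 170 250 190
```

```text
tcp [0.4389 0.0677 0.1312] [-0.4259  0.5486 -0.9954]
cup [0.4429 0.0627 0.1528] tool-rel to grasp pt [-0.0061  0.0021  0.0027] V-frame [0.018  0.0022] [array([-0.2,  0.3]), array([-0.1, -0.3])]
cup_mid [0.4277 0.0971 0.1101] tool-rel to grasp pt [ 0.0315 -0.0005 -0.04  ] V-frame [ 0.0555 -0.0004] [array([-0.4,  0.7]), array([-0.2, -0.8])]
cup_mouth [0.4158 0.137  0.0657] tool-rel to grasp pt [ 0.073   0.002  -0.0844] V-frame [0.0971 0.0022] [array([ 0. , -0.1]), array([0. , 0.1])]
angle 140.8 s 0.0084 dy 0.0015 dn -0.0013 inl 0.4688581314878893 1732 tcp [0.439  0.0676 0.1313] F [-0.1  0.1 -2.8]
[0.43895939 0.06780189 0.13139025] [ 0.13714283 -0.52180864 -2.03453735]
```

View pics/sw.png

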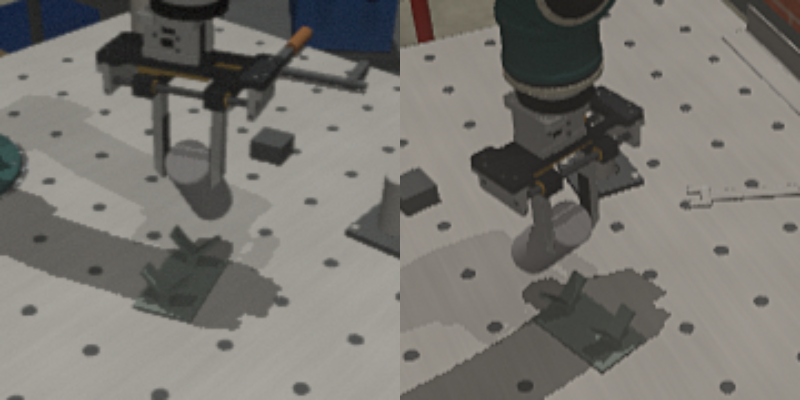

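Emit:
{"fn": "step_arm", "kwargs": {
  "rows": [
    {"linear": [0,0,-0.03],"twist": 0},
    {"linear": [0.004,0,0],"twist": 0},
    {"linear": [-0.004,0,0],"twist": 0},
    {"linear": [0.004,0,0],"twist": 0},
    {"linear": [-0.004,0,0],"twist": 0},
    {"linear": [0,0,0],"twist": 0}
  ],
  "newtons": 4
}}

```text
t: 24.1
eef_pos: [0.4389, 0.0676, 0.1612]
tcp_rot: [-3.141, -0.0, 1.919]
wrist_force: [0.7, -0.3, -2.1]
width: 0.0518
grip_force: 4.0
```

```bash
python3 e.py; python3 d.py 160 1 .009
```

```text
tcp [0.4389 0.0678 0.1613] [ 0.025  -0.0172 -2.1892]
cup [0.4431 0.0641 0.1869] tool-rel to grasp pt [-0.0049  0.0026  0.0066] V-frame [0.0193 0.0028] [array([ 0.3, -0.5]), array([0.1, 0.5])]
cup_mid [0.4359 0.0742 0.1288] tool-rel to grasp pt [ 0.0071 -0.0007 -0.0515] V-frame [ 0.0313 -0.0005] [array([-0.5,  0.9]), array([-0.2, -1. ])]
angle 167.6 s 0.0064 dy -0.0002 dn -0.0000 inl 0.6798440979955457 1794 tcp [0.439  0.0679 0.1614] F [ 0.   1.3 -1.9]
```

Emit:
{"fn": "step_arm", "kwargs": {
  "rows": [
    {"linear": [0,0,-0.03],"twist": 0},
    {"linear": [0,0,-0.03],"twist": 0},
    {"linear": [0.02,0.03,0],"twist": 0},
    {"linear": [0.03,0.03,0],"twist": 0},
    {"linear": [0.03,0.03,0],"twist": 0},
    {"linear": [0.03,0.03,0],"twist": 0},
    {"linear": [0.03,0.03,0],"twist": 0},
    {"linear": [0.02,0.03,0],"twist": 0},
    {"linear": [0.018,0.028,0],"twist": 0},
    {"linear": [0,0,0],"twist": 0}
  ]
}}

```text
t: 25.85
eef_pos: [0.5737, 0.3081, 0.2204]
tcp_rot: [-3.141, -0.001, 1.921]
wrist_force: [-0.4, -0.7, -1.4]
width: 0.0521
grip_force: 4.0
```

Emit:
{"fn": "step_arm", "kwargs": {
  "rows": [
    {"linear": [0.005,0,0],"twist": 0},
    {"linear": [-0.005,0,0],"twist": 0},
    {"linear": [0.005,0,0],"twist": 0},
    {"linear": [-0.005,0,0],"twist": 0},
    {"linear": [0,0,0],"twist": 0},
    {"linear": [0,0,0],"twist": 0}
  ],
  "newtons": 3
}}

```text
t: 26.6
eef_pos: [0.5736, 0.3062, 0.2214]
tcp_rot: [-3.142, -0.0, 1.919]
wrist_force: [0.0, 0.1, -2.1]
width: 0.0521
grip_force: 3.0
```

```bash
cat >> d.py <<'E'
    from b2 import peg; peg()
E
cat > b2.py <<'E'
from h import *
from scipy.optimize import least_squares
def peg(x=(.5735,.306)):
    for n in("scene","side"):
        c,im,D=shot(n); P=cloud(c,D); m=np.hypot(P[:,0]-x[0],P[:,1]-x[1])<.05
        Q=P[m&(P[:,2]>.02)&(P[:,2]<.078)]
        s=least_squares(lambda q:np.hypot(*(Q[:,:2]-q).T)-.021,x,loss="soft_l1",f_scale=.001)
        print(n,"peg",len(Q),s.x.round(4),end=" ")
        Q=P[m&(P[:,2]>.135)&(P[:,2]<.20)]
        if len(Q)>30:
            s=least_squares(lambda q:np.hypot(Q[:,0]-q[0]-q[2]*(Q[:,2]-.13),Q[:,1]-q[1]-q[3]*(Q[:,2]-.13))-.026,[*x,0,0],loss="soft_l1",f_scale=.001)
            print("cup at z=.13",s.x.round(4),np.median(abs(s.fun)))
E
python3 d.py 170 1 .007
```

```text
File "d.py", line 23
    from b2 import peg; peg()
IndentationError: unexpected indent
```

```bash
sed -i '$d' d.py; echo "from b2 import peg; peg()" >> d.py; python3 d.py 170 1 .007; python3 c.py over 350 130 250 130
```

```text
angle 173.3 s 0.0048 dy -0.0005 dn 0.0004 inl 0.624192601291838 1701 tcp [0.5736 0.3062 0.2214] F [ 0.   0.1 -2.1]
scene peg 283 [0.5715 0.3066] cup at z=.13 [ 0.5677  0.3183  0.0423 -0.108 ] 0.0007625292881467145
side peg 222 [0.5756 0.3062] cup at z=.13 [ 0.5722  0.3183  0.0309 -0.1105] 0.0010459692636772804
[0.57353561 0.30632463 0.22137226] [ 0.5369268  -0.20294435 -1.50329321]
```

View pics/over.png

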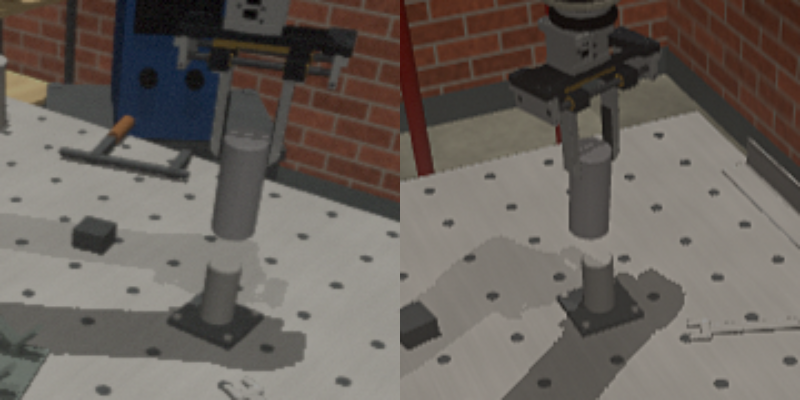

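Emit:
{"fn": "step_arm", "kwargs": {
  "rows": [
    {"linear": [-0.012,-0.001,0],"twist": 0},
    {"linear": [0,0,0.015],"twist": 0},
    {"linear": [0,0,0.015],"twist": 0},
    {"linear": [0,0,0.008],"twist": 0},
    {"linear": [0,0,0],"twist": 0}
  ]
}}

```text
t: 27.52
eef_pos: [0.5763, 0.2947, 0.1825]
tcp_rot: [-3.14, 0.0, 1.92]
wrist_force: [0.5, 0.3, -1.5]
width: 0.0519
grip_force: 3.0
```

```bash
sed -i 's/P\[:,2\]<.078)/P[:,2]<.075)/; s/P\[:,2\]>.135)&(P\[:,2\]<.20)/P[:,2]>.098)\&(P[:,2]<.15)/; s/-\.13)/-.085)/g; s/z=.13/z=.085/' b2.py; python3 d.py 173 1 .006
```

```text
angle 173.6 s 0.0047 dy -0.0006 dn 0.0005 inl 0.5749167591564928 1800 tcp [0.5763 0.2947 0.1825] F [ 0.5  0.3 -1.5]
scene peg 266 [0.5713 0.3063] cup at z=.085 [ 0.5706  0.3071  0.0422 -0.102 ] 0.0007517869372456534
side peg 210 [0.5753 0.3057] cup at z=.085 [ 0.5752  0.3071  0.0316 -0.1052] 0.0011492022851345915
```

Emit:
{"fn": "step_arm", "kwargs": {
  "rows": [
    {"linear": [-0.001,0,0.003],"twist": 0},
    {"linear": [0,0,0.004],"twist": 0},
    {"linear": [0,0,0.004],"twist": 0},
    {"linear": [0,0,0.004],"twist": 0},
    {"linear": [0,0,0.004],"twist": 0},
    {"linear": [0,0,0],"twist": 0}
  ]
}}

```text
t: 28.48
eef_pos: [0.5769, 0.2937, 0.164]
tcp_rot: [-3.141, 0.0, 1.92]
wrist_force: [0.5, -0.7, -2.4]
width: 0.0521
grip_force: 3.0
```

```bash
python3 d.py 173 1 .006
```

```text
angle 174.0 s 0.0046 dy -0.0006 dn 0.0008 inl 0.5684270300965361 1759 tcp [0.5769 0.2937 0.164 ] F [ 0.5 -0.7 -2.4]
scene peg 254 [0.5718 0.3055] cup at z=.085 [ 0.5719  0.3043  0.0377 -0.108 ] 0.0007171880361730061
side peg 191 [0.5755 0.3052] cup at z=.085 [ 0.5769  0.3039  0.0191 -0.1052] 0.000992500081206181
```

Emit:
{"fn": "step_arm", "kwargs": {
  "rows": [
    {"linear": [0.003,0,0.003],"twist": 0},
    {"linear": [0.003,0,0.003],"twist": 0},
    {"linear": [0.003,0,0.003],"twist": 0},
    {"linear": [0.002,0,0.003],"twist": 0},
    {"linear": [0.001,0,0.003],"twist": 0},
    {"linear": [0,0,0.003],"twist": 0},
    {"linear": [0,0,0],"twist": 0}
  ]
}}

```text
t: 29.55
eef_pos: [0.5729, 0.3049, 0.1461]
tcp_rot: [-3.141, 0.0, 1.92]
wrist_force: [-0.5, 0.1, -2.0]
width: 0.0518
grip_force: 3.0
```

```bash
python3 d.py 176 1 .006
```

```text
angle 178.9 s 0.0042 dy -0.0006 dn 0.0011 inl 0.5598168288494562 1745 tcp [0.5729 0.3049 0.1461] F [-0.5  0.1 -2. ]
scene peg 280 [0.5721 0.3041] cup at z=.085 [ 0.5708  0.3079  0.0059 -0.0338] 0.0008634826410226747
side peg 217 [0.5736 0.3039] cup at z=.085 [ 0.5752  0.3071  0.0031 -0.0141] 0.001116558672416116
```

Emit:
{"fn": "step_arm", "kwargs": {
  "rows": [
    {"linear": [0,0,0.005],"twist": 0},
    {"linear": [0,0,0.005],"twist": 0},
    {"linear": [0,0,0.005],"twist": 0},
    {"linear": [0,0,0.005],"twist": 0},
    {"linear": [0,0,0.005],"twist": 0},
    {"linear": [0,0,0.005],"twist": 0},
    {"linear": [0,0,0.004],"twist": 0},
    {"linear": [0,0,0],"twist": 0}
  ]
}}

```text
t: 30.75
eef_pos: [0.5728, 0.305, 0.1121]
tcp_rot: [-3.141, 0.0, 1.92]
wrist_force: [-0.8, 0.5, -1.7]
width: 0.0518
grip_force: 3.0
```

Emit:
{"fn": "step_arm", "kwargs": {
  "rows": [
    {"linear": [0,0,0.002],"twist": 0},
    {"linear": [0,0,0.002],"twist": 0},
    {"linear": [0,0,0.002],"twist": 0},
    {"linear": [0,0,0],"twist": 0}
  ]
}}

```text
t: 31.25
eef_pos: [0.5729, 0.305, 0.1063]
tcp_rot: [-3.141, -0.0, 1.92]
wrist_force: [-0.9, -0.0, -0.6]
width: 0.0523
grip_force: 3.0
```

```bash
cat > top.py <<'E'
from h import *
for n in("scene","side"):
    c,im,D=shot(n);P=cloud(c,D)
    for nm,x in(("cup",(.5735,.306)),("dry",(.504,-.302))):
        Q=P[(np.hypot(P[:,0]-x[0],P[:,1]-x[1])<.02)&(P[:,2]>.1)&(P[:,2]<.15)]; print(n,nm,len(Q),np.percentile(Q[:,2],[10,50,90]).round(4))
E
python3 top.py; python3 d.py 179 1 .006
```

```text
scene cup 91 [0.1284 0.1296 0.1306]
scene dry 297 [0.1288 0.1298 0.1308]
side cup 82 [0.1275 0.1301 0.1326]
side dry 267 [0.1286 0.1302 0.1321]
angle 179.1 s 0.0044 dy -0.0007 dn 0.0014 inl 0.5806233062330624 1474 tcp [0.5729 0.305  0.1064] F [-0.3  0.3 -3.5]
scene peg 323 [0.5733 0.3019] cup at z=.085 [ 0.5706  0.3085  0.0288 -0.1051] 0.0031587754903213833
side peg 258 [0.5729 0.3012] cup at z=.085 [ 0.5774  0.3068 -0.1484 -0.0514] 0.005237862445076562
```

Emit:
{"fn": "step_arm", "kwargs": {
  "rows": [
    {"linear": [0,0,0.001],"twist": 0},
    {"linear": [0,0,0.001],"twist": 0},
    {"linear": [0,0,0.001],"twist": 0},
    {"linear": [0,0,0],"twist": 0}
  ]
}}

```text
t: 32.05
eef_pos: [0.5731, 0.3051, 0.1035]
tcp_rot: [3.141, -0.0, 1.92]
wrist_force: [-0.7, 1.3, 4.1]
width: 0.0518
grip_force: 3.0
```

Seated (upward force +4 N). Release and withdraw.

Emit:
{"fn": "step_arm", "kwargs": {
  "rows": [
    {"linear": [0,0,0],"twist": 0},
    {"linear": [0,0,0],"twist": 0},
    {"linear": [0,0,0],"twist": 0},
    {"linear": [0,0,0],"twist": 0},
    {"linear": [0,0,-0.02],"twist": 0},
    {"linear": [0,0,-0.05],"twist": 0},
    {"linear": [0,0,-0.05],"twist": 0},
    {"linear": [0,0,-0.03],"twist": 0},
    {"linear": [0,0,0],"twist": 0},
    {"linear": [0,0,0],"twist": 0}
  ],
  "claw": 1
}}

```text
t: 33.3
eef_pos: [0.5728, 0.3049, 0.2536]
tcp_rot: [-3.141, 0.0, 1.92]
wrist_force: [-0.4, 0.1, -0.9]
width: 0.0943
grip_force: 0.0
```

```bash
python3 top.py; python3 - <<'E'
from h import *
from scipy.optimize import least_squares
for n in("scene","side"):
    c,im,D=shot(n);P=cloud(c,D)
    for x in((.5735,.306),(.504,-.302)):
        Q=P[(np.hypot(P[:,0]-x[0],P[:,1]-x[1])<.045)&(P[:,2]>.025)&(P[:,2]<.12)]
        s=least_squares(lambda q:np.hypot(Q[:,0]-q[0]-q[2]*(Q[:,2]-.07),Q[:,1]-q[1]-q[3]*(Q[:,2]-.07))-.026,[*x,0,0],loss="soft_l1",f_scale=.001); print(n,len(Q),s.x.round(4))
E
```

```text
scene cup 87 [0.1277 0.1288 0.1299]
scene dry 295 [0.1287 0.1298 0.1307]
side cup 90 [0.1278 0.1296 0.1317]
side dry 269 [0.1286 0.1304 0.1321]
scene 595 [ 0.5704  0.3079 -0.0015 -0.0007]
scene 1105 [ 5.024e-01 -3.021e-01 -8.000e-04  5.000e-04]
side 465 [ 0.5747  0.3079  0.0031 -0.0035]
side 673 [ 0.5056 -0.3016  0.0006 -0.002 ]
```

Seated, upright, and clear of the gripper.

```bash
python3 -c "
from rig import arm
print(arm.close_job())"
```

```text
the job is handed in; nothing more can be done
None
```

The cup is upside down on the empty peg, with its mouth down on the foot plate; I laid it in the V-rest, let go and re-gripped it on the way, and handed the job in at about 33 s.

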